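# Fill the pantry crate and push it up the sloping shelf until it sits behind the lip

### The arm

A 6-joint arm with a two-finger parallel gripper is mounted at the origin on the work surface. World frame = base frame: x ahead of the robot, y to its left, z up, the work surface at z = 0. Lengths are in m, angles in rad, forces in N, time in s.
With the tool pointing down it reaches from about 0.35 to 0.775 m from the base axis. Payload 5.5 kg.
Tool frame: the origin (TCP) lies at the very end of the fingers, on their centre line; the grasp point (between the pads) lies 19 mm behind it (bot.hold_point_z is the z of the grasp point in the tool frame, in m); z points along the fingers, y is the line along which they close (so a half turn about z gives the same grasp; the last joint's range is limited). The gripper opens to 85 mm and grips with 20 to 120 N. Pads are 22 mm wide; open, the fingers measure 114 mm over their backs; the gripper's body (76 mm by 85 mm) begins 54 mm behind the grasp point. The pads swing forward as they close: fully open they stand 13 mm farther back than shut.
Start: joints at [1.103, 0.313, 0.046, 1.304, 0, 1.431], TCP at [0.185, 0.544, 0.231] pointing down, gripper open.
Joint ranges: [-2.76, 2.76], [-0.86, 1.69], [-1.03, 1.26], [-2.2, 2.34], [-1.47, 1.5], [-3.14, 3.14]. Speed limits (rad/s): [2.57, 2.57, 3.14, 3.14, 3.14, 3.14].

### API

Orientations are given as a unit quaternion [w, x, y, z].
In Python, from rig import bot gives the robot as it stands. The module is installed in compiled form; this text tells all that it offers.
- The arm moves only by the tool carry_out, never from a script. Its argument "series" is a list of rows, each a list of 3 entries, a list of its own where there are three numbers: the closure, from 0 (fully open) to 1 (shut), then the shift along the tool's x, y, z in mm, then the turn, a rotation vector about the tool's x, y, z in degrees. In form: [[gripper, [tx, ty, tz], [rx, ry, rz]], ...]. A call has 1 to 5 rows; each row shifts and turns the commanded pose from where the row before left it, along the tool's axes as they then stand; what a row does not reach is not made up. A row lasts 1/8 s, in which the tool goes at most 62.5 mm and 10.7 degrees, less where a joint would pass 70% of its speed; a pose out of reach is approached as far as the arm can. A call is refused whole if a number of a shift passes 62.5 or a number of a turn 10.7, either way. A call with a gripper value outside its range is refused whole. The fingers move at their own pace and stop on an object; the grip force is fixed at half the most. Time passes only in rows, so rows that do not move let the fingers close. It gives the time, the measured TCP pose, the force, the opening and the grip force at its end, in the units of the state.
- bot.get_obs(): the state, without advancing time (a new reading comes with each control period).
- bot.read_camera(name): name is "scene" or "side" or "wrist"; returns a dict with "color" (400x640x3 uint8, red, green, blue), "fx", "fy", "cx", "cy" (pixels), "xyz" and "rotation" of the camera in the world. Camera axes: x right, y up, looking along -z (the intrinsics and any distortion apply to the point x, -y, -z); pixel columns grow to the right and rows downward; lengths in m; the calibration is good to about 2 mm. A picture is of the moment at which its call begins. There is no depth.
- bot.sign_off(): hands the job in; it is judged then, once.
The state is a dict: "time": time; "joint_pos": joint angles; "joint_vel": joint speeds; "joint_efforts": joint torques, N m; "tcp_pos": TCP position; "ee_rot": TCP orientation; "force": force on the tool from outside, world axes, zero at the start; "wrist_torque": the same for the moment, N m; "grip_width": opening from 0.0 (shut) to 1.0 (fully open); "grip_force": force on a finger pad.
Only numpy, scipy, OpenCV 4.12 (cv2) and the standard library are available. Lean on these libraries where they do the work, as an engineer would, in place of code of your own. Each camera call takes 0.05 s, during which the arm holds its last target. There are 200 camera calls.

### The job

Stand the small loose jar upright in the empty bay of the pantry crate and let go of it. Then gently push the crate, without lifting or gripping it, up the ramp of the sloping shelf stand until its heel drops down behind the lip and it lies flat on the bed, and stop there: do not force the crate or press it hard against the end board. Leave the other things on the counter where they are.

Things in the scene. Friction and masses are not known exactly. Their poses are not given: they have to be found in the camera images.
- jar: The small loose jar: green glass cylinder 44 mm in diameter with a steel lid 42 mm in diameter (top 18 mm), 80 mm tall in all, about 0.12 kg; stands on the counter to the left or right of the stand. The only loose green jar this small (the tall one is 68 mm wide, 135 mm tall). Origin at the centre of its underside, z up.
- crate: Plywood crate 120 mm long (x) by 140 mm wide (y), walls 6 mm thick, 40 mm high, about 0.6 kg, flat underside; on the counter before the ramp, up to 8 mm off line and 0.12 rad askew. Origin: centre of underside; x to its toe (goes up first), z up. Jars fixed in its heel half top out at 62 mm, boxes beside the bay below 26 mm. Push on the heel wall, its plain 140 x 40 mm face nearest the robot.
- bay (a point): Centre of the floor of the crate's empty bay, 5 mm above the crate's underside, 25 mm ahead of its origin; axes as the crate's. The bay is 58 mm along crate x, 60 mm along y; its side dividers reach 25 mm, the heel-side divider 30 mm above the underside; the 40 mm toe wall closes it. Fingers have most room closing along the crate's y.
- heel (a point): Middle of the crate's lower rear edge (underside of the heel wall's outer face), 60 mm behind the crate's origin. Axes as the crate's. When the crate tips over the lip (heel about 40 mm up the ramp) the heel lifts a little: pads pressed on the wall hold it down by friction and the push force climbs, unless the fingers give way upwards.
- toe (a point): Middle of the crate's lower front edge, 60 mm ahead of the crate's origin. Axes as the crate's. Pushed faster than about 20 mm/s, it meets the ramp's foot with a jolt of over 20 N.
- stand: Fixed wooden sloping shelf stand. Origin on the counter at the middle of the ramp's foot, x level along the uphill direction, y left, z up. Two flared guides 26 mm high on the counter lead from 212 mm apart, 50 mm before the foot, to straight side guides 152 mm apart (6 mm to spare each side of the crate), 18 mm above the ramp.
- deck: Sloping deck, origin as the stand's, rising 15 degrees: x up the slope, z square to it. Ramp: plane z = 0 from x = 0 (foot, flush with the counter) to the lip at x = 90 mm; then the bed at z = -7 mm, to the end board at x = 213 mm: 3 mm longer than the crate. The crate tips over the lip toe first, its heel drops last. Friction about 0.6 (it does not slide back); pushing takes 4 to 14 N.
- lip (a point): Middle of the lip's upper edge, at deck x = 90 mm, z = 0: a square 7 mm step down to the bed. Axes as the deck's.
- endboard: Fixed rigid board across the bed's upper end, 12 mm thick, 50 mm high. Origin 6 mm behind its near face (which is at deck x = 213 mm), level with the ramp's plane; axes as the deck's. A careful touch is allowed; the crate must not be pressed on it with more than 15 N, nor the fingers on the crate with more than 25 N.
- tall_jar: Bystander: large green glass jar with steel lid, 68 mm wide, 135 mm tall, on the counter left or right of the stand. Origin under its centre.
- tin: Bystander: food tin 74 mm wide, 100 mm tall. Origin under its centre.
- oil: Bystander: amber bottle 60 mm wide, 210 mm tall. Origin under its centre.
- mug: Bystander: blue mug 80 mm wide, 90 mm tall. Origin under its centre.
- tea_box: Bystander: cardboard box 70 x 130 x 80 mm. Origin under its centre.
- bowl: Bystander: white bowl 120 mm wide, 50 mm tall. Origin under its centre.
- spice: Bystander: spice jar with a black cap, 48 mm wide, 90 mm tall. Origin under its centre.

How it is judged:
On the way, in this order (a step that is already met when the one before it is completed fails the run):
1. the jar stands upright on the floor of the crate's bay, let go, while the crate is still in front of the ramp (x of jar in the frame of bay between -0.012 and 0.012 m and y of jar in the frame of bay between -0.013 and 0.013 m and z of jar in the frame of bay below 0.008 m and angle between the z axis of jar and the z axis of crate, either way round below 0.2 rad and contact force between the fingers and jar below 0.3 N and x of toe in the frame of deck below 0.03 m), for 0.2 s.
2. the crate, with the jar in it, is being pushed up the ramp by its heel (x of jar in the frame of bay between -0.012 and 0.012 m and y of jar in the frame of bay between -0.013 and 0.013 m and z of jar in the frame of bay below 0.008 m and angle between the z axis of jar and the z axis of crate, either way round below 0.2 rad and z of toe in the frame of deck below 0.012 m and x of toe in the frame of deck above 0.07 m and x of heel in the frame of deck below 0.08 m and contact force between the fingers and crate above 0.5 N), for 0.1 s.
At the end, for the whole second after the job is handed in: The crate lies flat on the bed (0.05 rad), heel and toe at least 4.5 mm below the lip's top edge and the heel behind the lip; the small jar stands upright on the floor of the bay (12 mm along, 13 mm across, 8 mm in height, 0.2 rad); both at rest (x of jar in the frame of bay between -0.012 and 0.012 m and y of jar in the frame of bay between -0.013 and 0.013 m and z of jar in the frame of bay below 0.008 m and angle between the z axis of jar and the z axis of crate, either way round below 0.2 rad and x of heel in the frame of lip above -0.001 m and z of each of heel, toe in the frame of lip below -0.0045 m and angle between the z axis of crate and the z axis of deck, either way round below 0.05 rad and linear speed of each of crate, jar below 0.01 m/s); the robot touches nothing.
It fails at once if the crate is pressed against the end board with more than 15 N (contact force between crate and endboard above 15 N).
It fails at once if the fingers press on the crate with more than 25 N (contact force between the fingers and crate above 25 N).
It fails at once if the crate is lifted: its toe is more than 30 mm above the plane of the ramp (z of toe in the frame of deck above 0.03 m).
It fails at once if another thing on the counter is moved by more than 25 mm (distance of any of tall_jar, tin, oil, mug, tea_box, bowl, spice from where it was at the start of the episode above 0.025 m).
It also fails if it takes over 72 s, if anything falls off the work surface, if the arm or the gripper's body presses on something with over 40 N, if the wrist force passes 120 N, or if a joint passes its speed limit or range.

## Working session

There is one attempt and no reset: what is moved stays moved. The work goes in short steps, Python scripts to look and compute and a tool call to move; the robot and the scene stay as the last step left them, time stands still between calls to the robot, and variables do not carry over. Pictures are saved under pics/ and viewed, at most 10 in all, crops included, and the job is handed in when it is done.

Besides the shell and the picture viewer there is one more tool, called after "Call:" as name(argument=value, ...) on one line, values as JSON. carry_out: Moves the arm, as the interface text tells. Its arguments: {"type":"object","properties":{"series":{"type":"array"}},"required":["series"]}

```bash
mkdir -p pics; cat > h.py <<'E'
import numpy as np, cv2
from scipy.spatial.transform import Rotation as R
from rig import bot
def cam(n,save=None):
    c=bot.read_camera(n)
    if save: cv2.imwrite('pics/'+save,cv2.cvtColor(c['color'],cv2.COLOR_RGB2BGR))
    return c
def rot(c):
    r=np.array(c['rotation'],float)
    return r if r.shape==(3,3) else R.from_quat(r,scalar_first=True).as_matrix()
def ray(c,u,v):
    d=np.array([(u-c['cx'])/c['fx'],-(v-c['cy'])/c['fy'],-1.])
    return np.array(c['xyz']),rot(c)@d
def plane(c,u,v,z):
    o,d=ray(c,u,v); return o+d*(z-o[2])/d[2]
def proj(c,p):
    q=rot(c).T@(np.array(p)-c['xyz']); return c['cx']+c['fx']*q[0]/-q[2], c['cy']-c['fy']*q[1]/-q[2]
E
python3 - <<'E'
from h import *
for n in ('scene','side','wrist'):
    c=cam(n,n+'0.png'); print(n,{k:(np.round(v,4).tolist() if k!='color' else 0) for k,v in c.items()})
o=bot.get_obs();print(o)
a=[cv2.imread(f'pics/{n}0.png') for n in('scene','side')]
E
```

```text
scene {'color': 0, 'fx': 431.2489, 'fy': 431.2489, 'cx': 320.9204, 'cy': 206.3376, 'xyz': [1.2847, 0.6732, 0.7639], 'rotation': [0.341, 0.1862, 0.4213, 0.8195]}
side {'color': 0, 'fx': 386.6394, 'fy': 386.6394, 'cx': 317.9842, 'cy': 202.311, 'xyz': [0.0761, -0.6982, 0.6355], 'rotation': [0.834, 0.4588, -0.1511, -0.2669]}
wrist {'color': 0, 'fx': 339.6728, 'fy': 339.6728, 'cx': 315.7249, 'cy': 197.8038, 'xyz': [0.1154, 0.5675, 0.3734], 'rotation': [0.804, -0.1174, -0.0832, 0.577]}
{'time': 0.15, 'joint_pos': array([1.10342502e+00, 3.13863036e-01, 4.52714941e-02, 1.30360806e+00,
       2.41982976e-05, 1.43118707e+00]), 'joint_vel': array([-4.42799673e-04, -1.92542789e-03,  3.38832577e-03, -7.03194292e-04,
       -3.97067659e-05, -1.80280293e-03]), 'joint_efforts': array([ 1.84500379e-03, -4.81061161e+01,  2.98816270e+01,  1.38670372e-02,
       -1.51061950e-04,  1.69236444e-05]), 'tcp_pos': array([0.18494595, 0.54405433, 0.23060663]), 'ee_rot': array([-2.21233005e-04,  1.63148422e-01,  9.86601287e-01, -6.65957764e-04]), 'force': array([ 0.18165241,  0.09603033, -0.06511167]), 'wrist_torque': array([-0.03696563, -0.01689079,  0.03443015]), 'grip_force': 0.0, 'grip_width': 1.0021782375456443}
```

View pics/scene0.png

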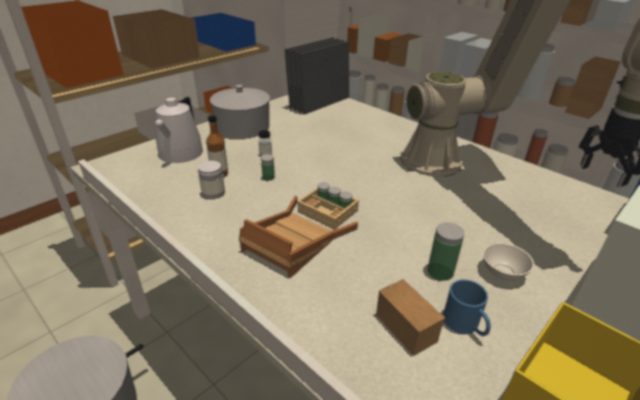

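View pics/side0.png

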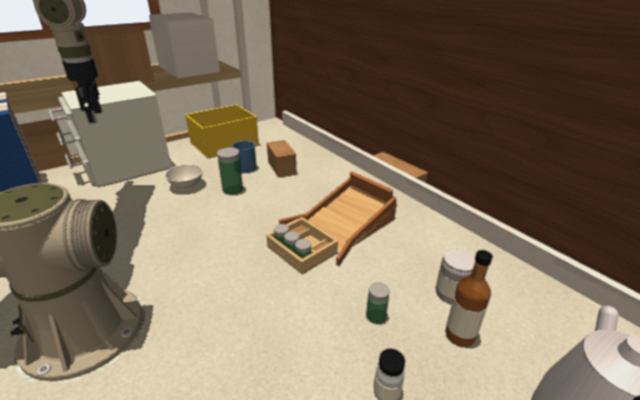

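Scene view: the small jar is at about (267,167), the crate at (328,205) with the stand at (290,235), and the bystanders are tin (211,180), oil (215,150), spice (265,143), tall jar (446,250), mug and box. Side view: the small jar is at (377,303) and the crate at (302,244), with its toe at the guides. I'll enlarge the side view and compute rough positions.

```bash
python3 - <<'E'
from h import *
a=cv2.imread('pics/side0.png')[165:335,240:410]
b=cv2.imread('pics/scene0.png')[145:285,230:370]
cv2.imwrite('pics/c1.png',np.hstack([cv2.resize(a,(400,400),interpolation=2),cv2.resize(b,(400,400),interpolation=2)]))
S=bot.read_camera('side');C=bot.read_camera('scene')
print('lid',plane(S,378,288,.08),plane(C,267.5,158,.08))
print('base',plane(S,377,319,0),plane(C,268,177,0))
for c,n in((S,'side'),(C,'scene')):
    hsv=cv2.cvtColor(c['color'],cv2.COLOR_RGB2HSV)
    m=cv2.inRange(hsv,(40,60,20),(90,255,255))
    k,l,st,ce=cv2.connectedComponentsWithStats(m)
    for s,e in zip(st[1:],ce[1:]):
        if s[4]>15: print(n,s,e)
E
```

```text
lid [ 0.50438043 -0.31453311  0.08      ] [ 0.50988655 -0.30903467  0.08      ]
base [ 0.50234447 -0.32410824  0.        ] [ 0.50360968 -0.32053352  0.        ]
side [219 158  24  36 646] [230.90712074 176.26625387]
side [275 234  35  23 152] [291.46710526 246.15131579]
side [367 298  21  26 395] [376.37974684 311.07341772]
scene [263 164  11  16 148] [267.7027027  171.59459459]
scene [318 191  33  16 172] [332.97093023 198.4244186 ]
scene [428 237  33  43 908] [442.96145374 259.83039648]
```

View pics/c1.png

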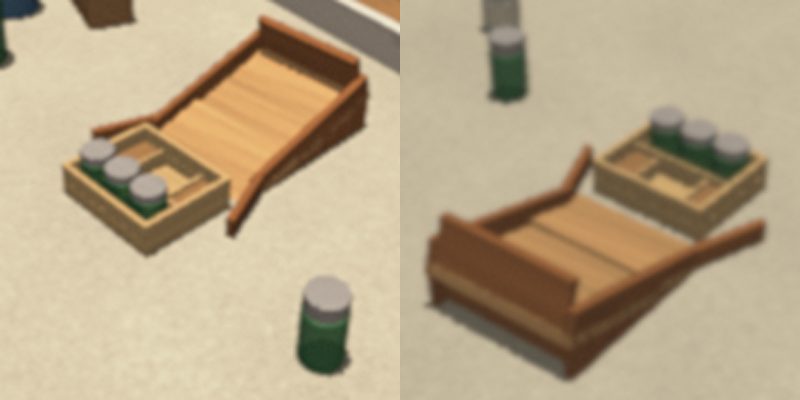

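Enlarged view: the crate's rim corners are clear in both views, and the jar stands alone, with the spice jar and oil bottle well clear of it. Next I'll work out the poses of the crate and stand.

```bash
python3 - <<'E'
from h import *
S=bot.read_camera('side');C=bot.read_camera('scene')
L=lambda u,v:(240+u/2.353,165+v/2.353)
Q=lambda u,v:(230+(u-400)/2.857,145+v/2.857)
for n,p in dict(hl=(65,168),hr=(148,230),tr=(230,183),tl=(148,124)).items(): print('side crate',n,plane(S,*L(*p),.04)[:2].round(4))
for n,p in dict(tr=(595,165),tl=(700,212),hl=(766,160)).items(): print('scene crate',n,plane(C,*Q(*p),.04)[:2].round(4))
print('guide ends side L,R top',plane(S,*L(95,131),.026)[:2],plane(S,*L(232,235),0)[:2])
print('guide ends scene L,R top',plane(C,*Q(763,224),.026)[:2],plane(C,*Q(587,148),.026)[:2])
# end board top corners: deck x 213..225, z 43..50 (top = 50 above bed? try 0.043)
for h in (.09,.10,.11): print(h,'board side',plane(S,*L(260,18),h)[:2],plane(S,*L(357,64),h)[:2],'scene',plane(C,*Q(443,217),h)[:2],plane(C,*Q(577,290),h)[:2])
print('spice',plane(S,391,355,.09)[:2],'oil',plane(S,464,340,0)[:2],'tin',plane(S,458,257,.1)[:2])
E
```

```text
side crate hl [0.4321 0.0079]
side crate hr [ 0.4492 -0.1268]
side crate tr [ 0.5611 -0.1148]
side crate tl [0.5515 0.0259]
scene crate tr [ 0.5746 -0.0948]
scene crate tl [0.5564 0.0358]
scene crate hl [0.4408 0.0226]
guide ends side L,R top [0.50411846 0.06650845] [ 0.54143235 -0.14539888]
guide ends scene L,R top [0.51225618 0.08043894] [ 0.5450325  -0.13898095]
0.09 board side [0.7622628  0.08158179] [ 0.78176875 -0.07283648] scene [ 0.77815461 -0.07727165] [0.76044012 0.08169496]
0.1 board side [0.74968333 0.06728577] [ 0.76883167 -0.0843015 ] scene [ 0.78567133 -0.06613515] [0.76821973 0.09047242]
0.11 board side [0.73710386 0.05298976] [ 0.75589459 -0.09576652] scene [ 0.79318806 -0.05499864] [0.77599933 0.09924989]
spice [ 0.40936205 -0.4451108 ] oil [ 0.606469   -0.46248341] tin [ 0.69146355 -0.35954681]
```

Call:
carry_out(series=[[0,[0,0,0],[0,0,-9]],[0,[0,0,0],[0,0,-9]],[0,[0,0,0],[0,0,-9]],[0,[-15,-52,0],[0,0,0]],[0,[-15,-52,0],[0,0,0]]])

```text
time: 0.98
tcp_pos: [0.2299, 0.4449, 0.231]
ee_rot: [0.0, -0.073, 0.997, -0.0]
force: [1.6, 0.2, -0.2]
grip_width: 0.998
grip_force: 0.0
```

Call:
carry_out(series=[[0,[-15,-52,0],[0,0,0]],[0,[-15,-52,0],[0,0,0]],[0,[-15,-52,0],[0,0,0]],[0,[-15,-52,0],[0,0,0]],[0,[-15,-52,0],[0,0,0]]])

```text
time: 1.6
tcp_pos: [0.3416, 0.1976, 0.2316]
ee_rot: [0.001, -0.072, 0.997, 0.0]
force: [1.3, 0.1, 0.0]
grip_width: 0.997
grip_force: 0.0
```

Call:
carry_out(series=[[0,[-15,-52,0],[0,0,0]],[0,[-15,-52,0],[0,0,0]],[0,[-15,-52,0],[0,0,0]],[0,[-15,-52,0],[0,0,0]],[0,[-15,-52,0],[0,0,0]]])

```text
time: 2.22
tcp_pos: [0.453, -0.0493, 0.2315]
ee_rot: [0.0, -0.071, 0.997, -0.0]
force: [0.6, 0.8, 1.0]
grip_width: 1.001
grip_force: 0.0
```

```bash
python3 - <<'E'
from h import *
c=cam('wrist','w1.png');o=bot.get_obs();print(o['tcp_pos'],o['ee_rot'],o['time'],c['xyz'],c['rotation'])
for n,p in dict(jar=(.506,-.314,.08),hl=(.4365,.012,.04),tr=(.567,-.105,.04)).items(): print(n,proj(c,p))
E
```

```text
[ 0.45637746 -0.05468085  0.23132984] [ 0.00164648 -0.06938399  0.99758608 -0.00227406] 2.275 [ 0.38016238 -0.05989855  0.3744111 ] [ 0.64726796 -0.0942963  -0.10957264  0.74842918]
jar (np.float64(17.261724200911033), np.float64(197.8125071253986))
hl (np.float64(378.55955871155237), np.float64(165.45427134619592))
tr (np.float64(250.03920100043877), np.float64(266.63420121733714))
```

View pics/w1.png

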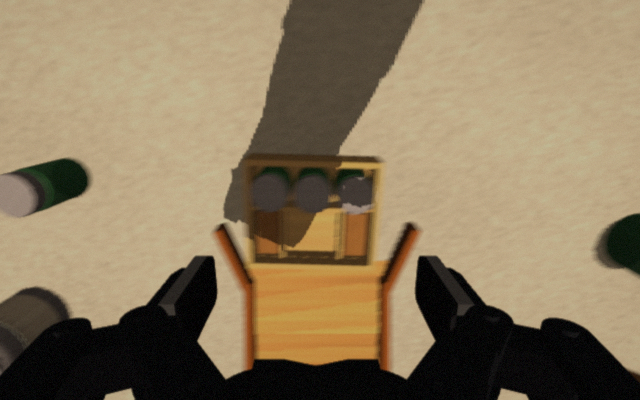

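Wrist view: the crate's rim corners are at about (244,157), (383,160), (376,266) and (252,263). The flared guide tips are at (220,227) and (413,227), and the straight guides run down columns ≈252 and ≈384. The jar lid is at (17,195).

```bash
python3 - <<'E'
from h import *
c=bot.read_camera('wrist')
P={n:plane(c,*p,.04)[:2].round(4) for n,p in dict(hr=(244,157),hl=(383,160),tl=(376,266),tr=(252,263)).items()}
print(P); print('centre',sum(P.values())/4); yl=P['hl']-P['hr'];yt=P['tl']-P['tr'];xl=P['tl']-P['hl'];xr=P['tr']-P['hr']
for v in (yl,yt): print('yaw y',np.arctan2(-v[0],v[1]),np.hypot(*v))
for v in (xl,xr): print('yaw x',np.arctan2(v[1],v[0]),np.hypot(*v))
gr=plane(c,219,227,.026)[:2];gl=plane(c,415,227,.026)[:2];print('guide tips',gl,gr,'mid',(gl+gr)/2,'yaw',np.arctan2(-(gl-gr)[0],(gl-gr)[1]),np.hypot(*(gl-gr)))
print('jar lid',plane(c,17,195,.08))
g=[plane(c,*p,.019)[:2] for p in((252,284),(384,284))];print('throat',g,np.hypot(*(g[0]-g[1])))
g=[plane(c,*p,.035)[:2] for p in((250,350),(385,350))];print('rail',g,np.hypot(*(g[0]-g[1])))
E
```

```text
{'hr': array([ 0.4509, -0.128 ]), 'hl': array([0.4344, 0.009 ]), 'tl': array([0.5503, 0.0245]), 'tr': array([ 0.566, -0.11 ])}
centre [ 0.5004   -0.051125]
yaw y 0.11986064278530079 0.13799003587216
yaw y 0.11620275232154494 0.1354132194433025
yaw x 0.13294712425117247 0.11693186050003652
yaw x 0.15512925543954414 0.11649896995252783
guide tips [0.50454285 0.06142708] [ 0.53505779 -0.151657  ] mid [ 0.51980032 -0.04511496] yaw 0.14223901067130648 0.21525794937695283
jar lid [ 0.50631867 -0.32111473  0.08      ]
throat [array([ 0.60495753, -0.11047643]), array([0.58272443, 0.04388944])] 0.15595876114279197
rail [array([ 0.68505608, -0.10298904]), array([0.66170709, 0.0579262 ])] 0.16260039630957818
```

Call:
carry_out(series=[[0,[-3,-53,0],[0,0,0]],[0,[-3,-53,0],[0,0,0]],[0,[-3,-53,0],[0,0,0]],[0,[-2,-53,0],[0,0,0]],[0,[-2,-53,0],[0,0,0]]])

```text
time: 2.95
tcp_pos: [0.5035, -0.3087, 0.2314]
ee_rot: [0.0, -0.072, 0.997, 0.0]
force: [0.7, -0.3, 0.3]
grip_width: 0.994
grip_force: 0.0
```

Call:
carry_out(series=[[0,[0,0,20],[0,0,0]],[0,[0,0,20],[0,0,0]],[0,[0,0,0],[0,0,0]],[0,[0,0,0],[0,0,0]]])

```text
time: 3.45
tcp_pos: [0.5036, -0.3074, 0.1921]
ee_rot: [0.0, -0.072, 0.997, -0.0]
force: [-0.1, -0.5, -0.0]
grip_width: 0.998
grip_force: 0.0
```

```bash
python3 - <<'E'
from h import *
c=cam('wrist','w2.png');o=bot.get_obs();print(o['tcp_pos'],o['ee_rot'],o['time'])
hsv=cv2.cvtColor(c['color'],cv2.COLOR_RGB2HSV)
m=cv2.inRange(hsv,(40,60,20),(90,255,255));k,l,st,ce=cv2.connectedComponentsWithStats(m)
print([(s.tolist(),e) for s,e in zip(st[1:],ce[1:]) if s[4]>80])
print(proj(c,(.506,-.315,.08)),proj(c,(.506,-.315,.0)))
E
```

```text
[ 0.50376855 -0.30765092  0.19240558] [ 5.77656276e-04 -7.19723541e-02  9.97406360e-01 -4.47777167e-04] 3.5
[([281, 151, 50, 38, 575], array([307.88695652, 162.27826087])), ([538, 160, 102, 45, 1200], array([575.04333333, 173.2725    ]))]
(np.float64(305.4718710124242), np.float64(196.46957286328905)) (np.float64(307.73149109342665), np.float64(174.09549821187872))
```

View pics/w2.png

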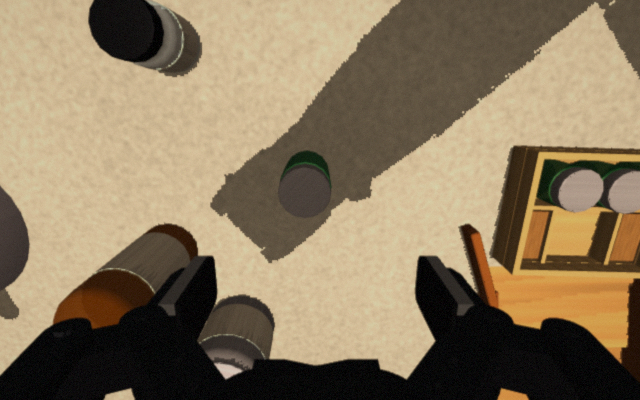

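The lid is centred at about (305,190), so the jar is near (0.501,-0.315). The nearest other things (oil, tin) stay clear of the fingers. I'll descend and grip.

Call:
carry_out(series=[[0,[3,-7,30],[0,0,0]],[0,[0,0,40],[0,0,0]],[0,[0,0,40],[0,0,0]],[0,[0,0,30],[0,0,0]],[0,[0,0,20],[0,0,0]]])

```text
time: 4.12
tcp_pos: [0.5015, -0.3149, 0.0308]
ee_rot: [0.0, -0.072, 0.997, 0.0]
force: [-0.7, 0.4, 0.4]
grip_width: 1.001
grip_force: 0.0
```

Call:
carry_out(series=[[0,[0,0,0],[0,0,0]],[0.7,[0,0,0],[0,0,0]],[0.7,[0,0,0],[0,0,0]],[0.7,[0,0,0],[0,0,0]],[0.7,[0,0,0],[0,0,0]]])

```text
time: 4.75
tcp_pos: [0.5024, -0.3161, 0.033]
ee_rot: [0.001, -0.072, 0.997, -0.001]
force: [-0.2, -0.7, 5.3]
grip_width: 0.5
grip_force: 61.0
```

Call:
carry_out(series=[[0.7,[0,0,0],[0,0,0]],[0.7,[0,0,0],[0,0,0]]])

```text
time: 5.0
tcp_pos: [0.5024, -0.3161, 0.033]
ee_rot: [0.001, -0.072, 0.997, -0.001]
force: [-0.3, 0.9, 6.1]
grip_width: 0.501
grip_force: 61.0
```

Call:
carry_out(series=[[0.7,[0,0,-20],[0,0,0]],[0.7,[0,0,-40],[0,0,0]],[0.7,[0,0,-40],[0,0,0]],[0.7,[0,0,-20],[0,0,0]]])

```text
time: 5.5
tcp_pos: [0.502, -0.3158, 0.154]
ee_rot: [0.001, -0.072, 0.997, -0.001]
force: [0.2, 0.2, -1.2]
grip_width: 0.499
grip_force: 61.0
```

Call:
carry_out(series=[[0.7,[-10,30,0],[0,0,0]],[0.7,[-10,50,0],[0,0,0]],[0.7,[-10,50,0],[0,0,0]],[0.7,[-10,50,0],[0,0,0]],[0.7,[-10,50,0],[0,0,0]]])

```text
time: 6.12
tcp_pos: [0.5177, -0.0788, 0.1515]
ee_rot: [0.0, -0.071, 0.997, 0.0]
force: [0.4, -0.4, -0.9]
grip_width: 0.499
grip_force: 61.1
```

Call:
carry_out(series=[[0.7,[-11,32,0],[0,0,0]],[0.7,[0,0,0],[0,0,0]],[0.7,[0,0,0],[0,0,0]],[0.7,[0,0,0],[0,0,0]]])

```text
time: 6.62
tcp_pos: [0.5242, -0.0482, 0.1513]
ee_rot: [-0.0, -0.071, 0.997, -0.0]
force: [0.2, 0.6, -1.1]
grip_width: 0.497
grip_force: 61.2
```

```bash
python3 - <<'E'
from h import *
c=cam('wrist','w3.png');o=bot.get_obs();print(o['tcp_pos'],o['ee_rot'],o['time'])
t=o['tcp_pos'];z=t[2]-.033
for h in(0,.08): print('jar should be',proj(c,(t[0],t[1],z+h)))
print('rim', [proj(c,p+(.04,)) for p in((.4509,-.128),(.4344,.009),(.5503,.0245),(.566,-.11))], 'bay',proj(c,(.525,-.0475,.005)))
s=cam('side','s3.png')
w=cv2.imread('pics/w3.png');s=cv2.imread('pics/s3.png')[165:315,240:390]
cv2.imwrite('pics/c3.png',np.hstack([w[:400,160:480],cv2.resize(s,(400,400),interpolation=2)]))
E
```

```text
[ 0.52412605 -0.04822353  0.15125395] [-2.91724181e-05 -7.08409457e-02  9.97487623e-01 -3.79290428e-05] 6.675
jar should be (np.float64(315.41523984121056), np.float64(234.14531732893715))
jar should be (np.float64(315.36329600604), np.float64(327.4323769943136))
rim [(np.float64(218.77066999030663), np.float64(81.45617460399254)), (np.float64(413.071012366008), np.float64(86.3507857877258)), (np.float64(399.71251085704273), np.float64(238.28205718726306)), (np.float64(232.17711663676988), np.float64(234.05227538809007))] bay (np.float64(316.1158794891714), np.float64(185.19432407690027))
```

View pics/c3.png

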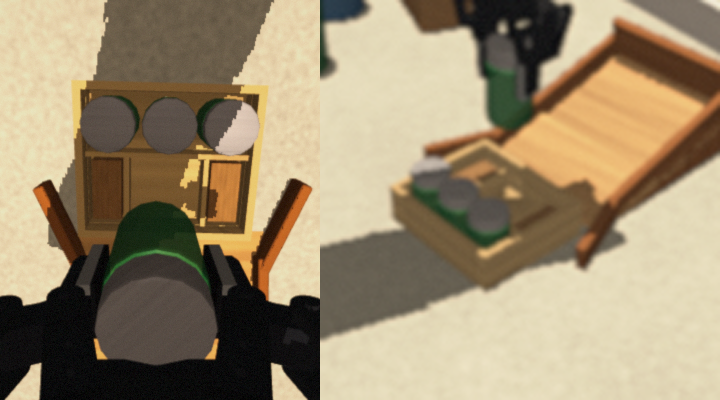

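Left part: the held jar's lower near edge is at about (315,203) and the lid/glass line at about (316,250). The empty bay is below and in front of it at (316,185). I'll check the jar's tilt from those edges.

```bash
python3 - <<'E'
from h import *
c=bot.read_camera('wrist');s=bot.read_camera('side');o=bot.get_obs();t=o['tcp_pos'];zb=t[2]-.033
hsv=cv2.cvtColor(c['color'],cv2.COLOR_RGB2HSV)
print('col',[(r,hsv[r,316].tolist()) for r in range(196,270,3)])
x=np.array([.99,.14,0])
for u,v,h,r in((315,203,0,.022),(316,250,.062,.0215)):
    p=plane(c,u,v,zb+h); print('near edge -> centre rel tcp along x', (p-t)@x+r)
hs=cv2.cvtColor(s['color'],cv2.COLOR_RGB2HSV);m=cv2.inRange(hs,(40,60,20),(90,255,255));m[:170]=0;m[215:]=0
k,l,st,ce=cv2.connectedComponentsWithStats(m);print([(a.tolist(),e) for a,e in zip(st[1:],ce[1:]) if a[4]>60])
for h in(0,.03,.062,.08): print(h,proj(s,(t[0],t[1],zb+h)))
for r in range(180,215,3):
    q=np.where(m[r,300:345])[0]; 
    if len(q): print(r,300+q.min(),300+q.max())
E
```

```text
col [(196, [16, 163, 114]), (199, [17, 153, 115]), (202, [50, 134, 42]), (205, [49, 177, 39]), (208, [55, 140, 40]), (211, [54, 131, 39]), (214, [57, 125, 43]), (217, [51, 157, 39]), (220, [56, 149, 41]), (223, [60, 134, 38]), (226, [60, 117, 35]), (229, [62, 142, 36]), (232, [58, 152, 42]), (235, [59, 122, 44]), (238, [56, 146, 42]), (241, [57, 128, 42]), (244, [54, 113, 45]), (247, [55, 139, 55]), (250, [54, 119, 139]), (253, [52, 103, 92]), (256, [14, 70, 55]), (259, [11, 48, 58]), (262, [12, 43, 59]), (265, [8, 55, 56]), (268, [10, 54, 57])]
near edge -> centre rel tcp along x 0.0037419665792772575
near edge -> centre rel tcp along x 0.0018298430910593938
[([220, 170, 23, 24, 456], array([231.26973684, 181.07017544])), ([301, 188, 18, 25, 269], array([308.84386617, 201.57992565]))]
0 (np.float64(309.9992437567914), np.float64(208.979680419638))
0.03 (np.float64(309.9511046150194), np.float64(198.51820492704564))
0.062 (np.float64(309.89789112723844), np.float64(186.9539855038384))
0.08 (np.float64(309.8670724161818), np.float64(180.25654183193674))
189 301 303
192 302 312
195 303 312
198 303 312
201 303 312
204 303 318
207 303 318
210 305 316
```

The rim corners in this view sit about 14 px to the right of where the first estimate projects. My first wrist picture was taken while the arm was still settling, so I'll remeasure the crate from this still view.

```bash
python3 - <<'E'
from h import *
c=bot.read_camera('wrist')
P={n:plane(c,p[0]+160,p[1],.04)[:2].round(4) for n,p in dict(hr=(73,82),hl=(268,85),tl=(253,242),tr=(85,234)).items()}
print(P); cen=sum(P.values())/4; print('centre',cen)
for a,b in(('hr','hl'),('tr','tl')): v=P[b]-P[a];print('yaw y',np.arctan2(-v[0],v[1]),np.hypot(*v))
for a,b in(('hl','tl'),('hr','tr')): v=P[b]-P[a];print('yaw x',np.arctan2(v[1],v[0]),np.hypot(*v))
hm=(P['hl']+P['hr'])/2;print('bay from heel',hm+.085*np.array([.9925,.122]),'from centre',cen+.025*np.array([.9925,.122]))
gr=plane(c,160+40,183,.026)[:2];gl=plane(c,160+303,183,.026)[:2];print('tips',gl,gr,(gl+gr)/2,np.hypot(*(gl-gr)))
g=c['color'][:,160:480].mean(2)
for r in(120,180,210): print(r,[int(x) for x in g[r,50:110]][::2],'|',[int(x) for x in g[r,225:285]][::2])
print([int(x) for x in g[60:100:2,150]])
cv2.imwrite('pics/c4.png',cv2.cvtColor(cv2.resize(c['color'][70:270,190:470],(784,560),interpolation=2),cv2.COLOR_RGB2BGR))
E
```

```text
{'hr': array([ 0.4498, -0.1178]), 'hl': array([0.432 , 0.0195]), 'tl': array([0.5519, 0.0361]), 'tr': array([ 0.5645, -0.0995])}
centre [ 0.49955  -0.040425]
yaw y 0.12892403639455455 0.1384490158867155
yaw y 0.09265430019257889 0.13618414004574836
yaw x 0.13757414661022394 0.12104366980557053
yaw x 0.15821319059959724 0.11615067800060405
bay from heel [ 0.5252625 -0.03878  ] from centre [ 0.5243625 -0.037375 ]
tips [0.50071937 0.06990268] [ 0.53132486 -0.1417696 ] [ 0.51602211 -0.03593346] 0.21387344570957753
120 [212, 211, 208, 211, 211, 211, 210, 208, 210, 211, 210, 201, 182, 181, 178, 84, 78, 74, 77, 77, 79, 78, 82, 78, 78, 81, 77, 80, 76, 77] | [79, 78, 76, 92, 198, 199, 200, 195, 201, 197, 197, 194, 194, 195, 189, 192, 180, 177, 183, 184, 200, 201, 204, 203, 209, 209, 204, 202, 203, 198]
180 [88, 200, 211, 214, 214, 211, 142, 96, 96, 95, 95, 97, 93, 86, 83, 86, 82, 49, 46, 50, 46, 52, 49, 52, 57, 55, 54, 54, 51, 56] | [121, 128, 131, 128, 131, 126, 130, 93, 47, 61, 46, 49, 85, 180, 182, 182, 188, 198, 202, 205, 208, 211, 210, 209, 211, 207, 209, 207, 207, 208]
210 [46, 46, 35, 25, 25, 31, 25, 27, 84, 97, 99, 96, 100, 93, 83, 88, 85, 58, 47, 54, 47, 46, 56, 53, 54, 56, 52, 55, 53, 55] | [137, 132, 128, 126, 126, 120, 63, 45, 51, 45, 56, 173, 182, 183, 184, 208, 205, 204, 204, 207, 206, 206, 210, 203, 97, 55, 25, 26, 25, 30]
[86, 89, 85, 89, 93, 95, 92, 93, 93, 93, 91, 85, 84, 86, 85, 79, 65, 70, 64, 68]
```

View pics/c4.png

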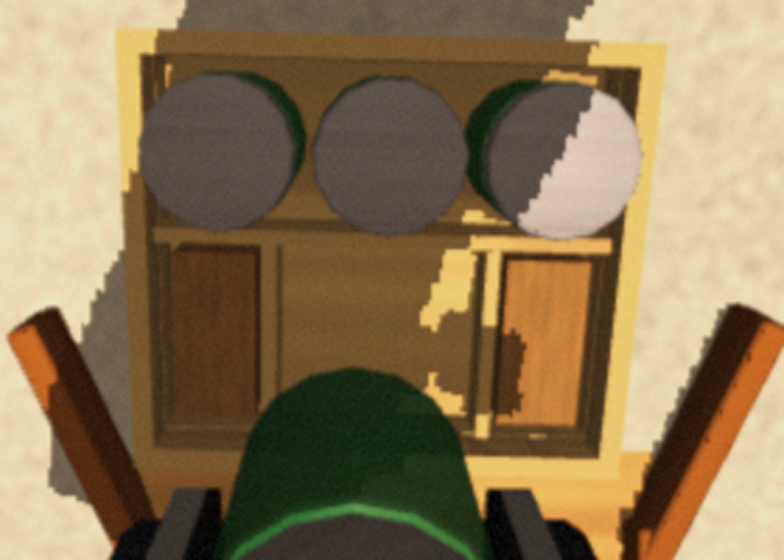

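Enlarged crop (scale 2.8, origin (190,70)): rim corners are at (117,29), (667,44), (620,475) and (132,458). The bay floor is between columns 280 and 473, and the inner guide tips are at (60,308) and (735,303).

```bash
python3 - <<'E'
from h import *
c=bot.read_camera('wrist');t=bot.get_obs()['tcp_pos']
f=lambda u,v,z: plane(c,190+u/2.8,70+v/2.8,z)[:2].round(4)
P=dict(hr=f(117,29,.04),hl=f(667,44,.04),tl=f(620,475,.04),tr=f(132,458,.04))
print(P); cen=sum(P.values())/4; print('centre',cen)
for a,b in(('hr','hl'),('tr','tl')): v=P[b]-P[a];print('yaw y',np.arctan2(-v[0],v[1]),np.hypot(*v))
for a,b in(('hl','tl'),('hr','tr')): v=P[b]-P[a];print('yaw x',np.arctan2(v[1],v[0]),np.hypot(*v))
print('bay floor sides',f(280,330,.007),f(473,330,.007))
b=cen+.025*np.array([.992,.128]);print('bay',b,'tcp',t)
gr=f(60,308,.026);gl=f(735,303,.026);print('tips',gl,gr,(gl+gr)/2,np.hypot(*(gl-gr)),'yaw',np.arctan2((gr-gl)[0],(gl-gr)[1]))
E
```

```text
{'hr': array([ 0.4489, -0.1186]), 'hl': array([0.4324, 0.0199]), 'tl': array([0.5501, 0.0345]), 'tr': array([ 0.565 , -0.1057])}
centre [ 0.4991   -0.042475]
yaw y 0.11857471210309978 0.1394793891583986
yaw y 0.1058793143968945 0.14098953861900532
yaw x 0.1234137691397039 0.11860206574929463
yaw x 0.11065722117389568 0.1168144682819726
bay floor sides [ 0.5301 -0.0695] [ 0.5215 -0.0098]
bay [ 0.5239   -0.039275] tcp [ 0.52416164 -0.04769704  0.15123801]
tips [0.498  0.0606] [ 0.5275 -0.1326] [ 0.51275 -0.036  ] 0.1954392232894922 yaw 0.15152118758388963
```

Call:
carry_out(series=[[0.7,[1,9,10],[0,0,0]],[0.7,[0,0,30],[0,0,0]],[0.7,[0,0,30],[0,0,0]],[0.7,[0,0,0],[0,0,0]],[0.7,[0,0,0],[0,0,0]]])

```text
time: 7.55
tcp_pos: [0.5222, -0.0382, 0.0818]
ee_rot: [0.0, -0.072, 0.997, 0.0]
force: [1.1, -0.2, -0.2]
grip_width: 0.496
grip_force: 61.2
```

```bash
python3 - <<'E'
from h import *
c=cam('wrist');o=bot.get_obs();print(o['tcp_pos'],o['time'],o['force'])
cv2.imwrite('pics/c5.png',cv2.cvtColor(cv2.resize(c['color'][:,140:500],(540,600),interpolation=2),cv2.COLOR_RGB2BGR))
E
```

```text
[ 0.52271332 -0.03837185  0.08233705] 7.6 [ 0.15041299 -0.06042124 -0.90795424]
```

View pics/c5.png

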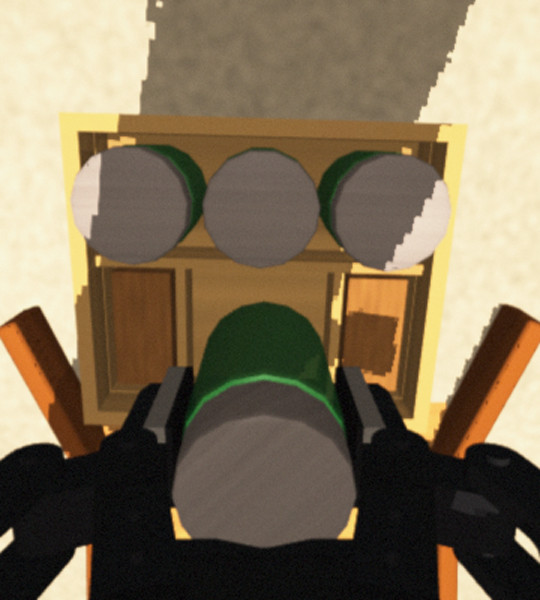

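View: the jar (column 265) is centred over the bay floor (columns 195–332), so I'll lower it.

Call:
carry_out(series=[[0.7,[1,0,15],[0,0,0]],[0.7,[0,0,15],[0,0,0]],[0.7,[0,0,8],[0,0,0]],[0.7,[0,0,3],[0,0,0]],[0.7,[0,0,0],[0,0,0]]])

```text
time: 8.22
tcp_pos: [0.5208, -0.0386, 0.04]
ee_rot: [-0.0, -0.072, 0.997, 0.0]
force: [0.1, 0.4, -0.7]
grip_width: 0.497
grip_force: 61.2
```

Call:
carry_out(series=[[0.7,[0,0,1],[0,0,0]],[0.7,[0,0,0],[0,0,0]]])

```text
time: 8.48
tcp_pos: [0.5212, -0.0386, 0.0396]
ee_rot: [0.0, -0.072, 0.997, -0.0]
force: [-0.5, 0.4, -1.7]
grip_width: 0.497
grip_force: 61.2
```

Call:
carry_out(series=[[0.7,[0,0,1],[0,0,0]],[0.7,[0,0,0],[0,0,0]]])

```text
time: 8.72
tcp_pos: [0.521, -0.0386, 0.0383]
ee_rot: [0.0, -0.072, 0.997, 0.0]
force: [-0.6, -0.7, -1.2]
grip_width: 0.499
grip_force: 61.2
```

Call:
carry_out(series=[[0.7,[0,0,1],[0,0,0]],[0.7,[0,0,0],[0,0,0]]])

```text
time: 8.98
tcp_pos: [0.521, -0.0386, 0.038]
ee_rot: [0.0, -0.072, 0.997, -0.0]
force: [-1.8, 0.7, 4.1]
grip_width: 0.499
grip_force: 62.1
```

Call:
carry_out(series=[[0.7,[0,0,1],[0,0,0]],[0.7,[0,0,0],[0,0,0]]])

```text
time: 9.22
tcp_pos: [0.5211, -0.0386, 0.038]
ee_rot: [0.001, -0.072, 0.997, -0.0]
force: [-5.3, -0.0, 12.9]
grip_width: 0.498
grip_force: 62.8
```

Call:
carry_out(series=[[0.7,[0,0,-2],[0,0,0]],[0.1,[0,0,0],[0,0,0]],[0.1,[0,0,0],[0,0,0]],[0.1,[0,0,0],[0,0,0]],[0.1,[0,0,0],[0,0,0]]])

```text
time: 9.85
tcp_pos: [0.5209, -0.0385, 0.0381]
ee_rot: [-0.0, -0.072, 0.997, 0.0]
force: [0.4, -0.0, -0.1]
grip_width: 0.894
grip_force: 0.0
```

Call:
carry_out(series=[[0.1,[0,0,0],[0,0,0]],[0.1,[0,0,-20],[0,0,0]],[0.1,[0,0,-40],[0,0,0]],[0.1,[0,0,-40],[0,0,0]],[0.1,[0,0,0],[0,0,0]]])

```text
time: 10.48
tcp_pos: [0.5234, -0.0391, 0.1417]
ee_rot: [0.003, -0.072, 0.997, -0.001]
force: [0.3, -0.4, -0.3]
grip_width: 0.902
grip_force: 0.0
```

Call:
carry_out(series=[[0.1,[30,0,0],[0,0,0]],[0.1,[50,0,0],[0,0,0]],[0.1,[50,0,0],[0,0,0]],[0.1,[0,0,0],[0,0,0]],[0.1,[0,0,0],[0,0,0]]])

```text
time: 11.1
tcp_pos: [0.3928, -0.0574, 0.1382]
ee_rot: [0.001, -0.071, 0.997, -0.0]
force: [0.1, -0.6, 1.1]
grip_width: 0.895
grip_force: 0.0
```

```bash
python3 - <<'E'
from h import *
c=cam('wrist');s=cam('side');o=bot.get_obs();print(o['tcp_pos'],o['ee_rot'],o['time'],o['force'],o['grip_width'])
cv2.imwrite('pics/c6.png',cv2.cvtColor(np.hstack([c['color'][:,120:520],cv2.resize(s['color'][165:315,240:390],(400,400),interpolation=2)]),cv2.COLOR_RGB2BGR))
np.savez('w6.npz',xyz=c['xyz'],rotation=c['rotation'],fx=c['fx'],fy=c['fy'],cx=c['cx'],cy=c['cy'])
E
```

```text
[ 0.39349147 -0.05737494  0.13831129] [ 5.30470575e-04 -7.17910751e-02  9.97419541e-01 -1.35634127e-04] 11.2 [0.08037416 0.3461306  0.23181417] 0.9012768721774836
```

View pics/c6.png

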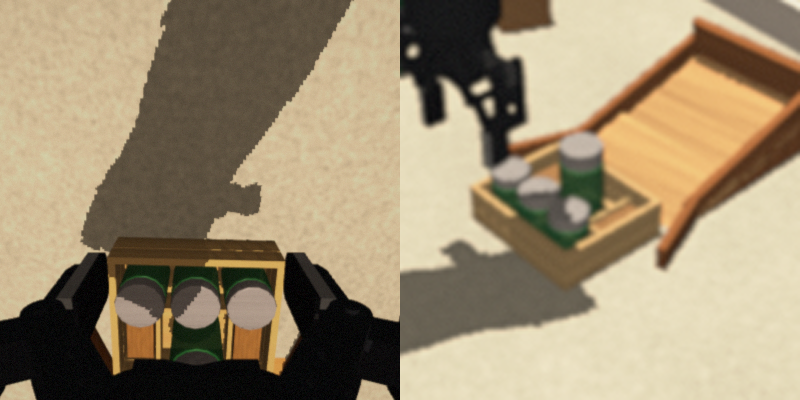

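The jar stands upright in the bay. Now I'll set the fingers to a medium opening, for a wide two-finger push, and lower them behind the heel wall.

Call:
carry_out(series=[[0.4,[0,1,30],[0,0,0]],[0.4,[0,0,40],[0,0,0]],[0.4,[0,0,30],[0,0,0]],[0.4,[0,0,16],[0,0,0]],[0.4,[0,0,8],[0,0,0]]])

```text
time: 11.82
tcp_pos: [0.3925, -0.0559, 0.0131]
ee_rot: [-0.001, -0.072, 0.997, 0.0]
force: [1.1, 0.7, -0.2]
grip_width: 0.599
grip_force: 0.0
```

Call:
carry_out(series=[[0.4,[-5,0,0],[0,0,0]],[0.4,[-5,0,0],[0,0,0]],[0.4,[-5,0,0],[0,0,0]],[0.4,[-4,0,0],[0,0,0]],[0.4,[-2,0,0],[0,0,0]]])

```text
time: 12.45
tcp_pos: [0.4134, -0.0532, 0.0145]
ee_rot: [0.0, -0.072, 0.997, -0.0]
force: [0.8, 0.5, 0.1]
grip_width: 0.598
grip_force: 0.0
```

Call:
carry_out(series=[[0.4,[-2,0,0],[0,0,0]],[0.4,[-2,0,0],[0,0,0]],[0.4,[-2,0,0],[0,0,0]],[0.4,[-2,0,0],[0,0,0]]])

```text
time: 12.95
tcp_pos: [0.4209, -0.052, 0.0143]
ee_rot: [0.0, -0.072, 0.997, 0.0]
force: [0.4, -1.3, -0.1]
grip_width: 0.602
grip_force: 0.0
```

Call:
carry_out(series=[[0.4,[-2,0,0],[0,0,0]],[0.4,[-2,0,0],[0,0,0]],[0.4,[-2,0,0],[0,0,0]],[0.4,[-2,0,0],[0,0,0]]])

```text
time: 13.45
tcp_pos: [0.4289, -0.0508, 0.0143]
ee_rot: [0.0, -0.072, 0.997, 0.0]
force: [-0.6, 0.2, 0.5]
grip_width: 0.601
grip_force: 0.0
```

Call:
carry_out(series=[[0.4,[-2,0,0],[0,0,0]],[0.4,[-2,0,0],[0,0,0]],[0.4,[-2,0,0],[0,0,0]]])

```text
time: 13.82
tcp_pos: [0.4342, -0.0499, 0.0141]
ee_rot: [-0.0, -0.072, 0.997, 0.0]
force: [-3.1, -1.2, 0.1]
grip_width: 0.605
grip_force: 1.5
```

Call:
carry_out(series=[[0.4,[-2,0,0],[0,0,0]],[0.4,[-2,0,0],[0,0,0]],[0.4,[-2,0,0],[0,0,0]]])

```text
time: 14.2
tcp_pos: [0.4405, -0.0489, 0.0141]
ee_rot: [-0.0, -0.072, 0.997, 0.0]
force: [-4.4, -0.6, 0.5]
grip_width: 0.597
grip_force: 2.2
```

Call:
carry_out(series=[[0.4,[-2,0,0],[0,0,0]],[0.4,[-2,0,0],[0,0,0]],[0.4,[-2,0,0],[0,-0.3,0]],[0.4,[-2,0,0.1],[0,-0.3,0]],[0.4,[-2,0,0.1],[0,-0.3,0]]])

```text
time: 14.82
tcp_pos: [0.4504, -0.0476, 0.0139]
ee_rot: [0.008, -0.072, 0.997, 0.001]
force: [-3.3, 0.2, -2.9]
grip_width: 0.601
grip_force: 2.0
```

Call:
carry_out(series=[[0.4,[-2,0,0.1],[0,-0.3,0]],[0.4,[-2,0,0.1],[0,-0.3,0]],[0.4,[-2,0,0.1],[0,-0.3,0]],[0.4,[-2,0,0.1],[0,-0.3,0]],[0.4,[-2,0,0.1],[0,-0.3,0]]])

```text
time: 15.45
tcp_pos: [0.4606, -0.0463, 0.0139]
ee_rot: [0.021, -0.072, 0.997, 0.002]
force: [-3.8, -1.2, -2.9]
grip_width: 0.598
grip_force: 1.8
```

Call:
carry_out(series=[[0.4,[-2,0,0.2],[0,-0.3,0]],[0.4,[-2,0,0.2],[0,-0.3,0]],[0.4,[-2,0,0.2],[0,-0.3,0]],[0.4,[-2,0,0.2],[0,-0.3,0]],[0.4,[-2,0,0.2],[0,-0.3,0]]])

```text
time: 16.08
tcp_pos: [0.4705, -0.0449, 0.0135]
ee_rot: [0.034, -0.072, 0.997, 0.002]
force: [-3.7, -0.5, -0.8]
grip_width: 0.598
grip_force: 2.2
```

Call:
carry_out(series=[[0.4,[-2.5,0,0.2],[0,-0.35,0]],[0.4,[-2.5,0,0.2],[0,-0.35,0]],[0.4,[-2.5,0,0.2],[0,-0.35,0]],[0.4,[-2.5,0,0.3],[0,-0.35,0]],[0.4,[-2.5,0,0.3],[0,-0.35,0]]])

```text
time: 16.7
tcp_pos: [0.483, -0.043, 0.0132]
ee_rot: [0.049, -0.072, 0.996, 0.004]
force: [-3.6, 0.1, -2.6]
grip_width: 0.599
grip_force: 1.9
```

Call:
carry_out(series=[[0.4,[-2.5,0,0.3],[0,-0.35,0]],[0.4,[-2.5,0,0.3],[0,-0.35,0]],[0.4,[-2.5,0,0.3],[0,-0.35,0]],[0.4,[-2.5,0,0.4],[0,-0.35,0]],[0.4,[-2.5,0,0.4],[0,-0.35,0]]])

```text
time: 17.32
tcp_pos: [0.4954, -0.0412, 0.0129]
ee_rot: [0.065, -0.072, 0.995, 0.005]
force: [-3.5, -0.1, -3.1]
grip_width: 0.598
grip_force: 1.8
```

Call:
carry_out(series=[[0.4,[-2.5,0,0.4],[0,-0.3,0]],[0.4,[-2.5,0,0.4],[0,-0.3,0]],[0.4,[-2.5,0,0.4],[0,-0.3,0]],[0.4,[-2.5,0,0.5],[0,-0.3,0]],[0.4,[-2.5,0,0.5],[0,-0.3,0]]])

```text
time: 17.95
tcp_pos: [0.508, -0.0394, 0.0125]
ee_rot: [0.078, -0.071, 0.994, 0.006]
force: [-4.2, -0.7, -1.8]
grip_width: 0.601
grip_force: 2.0
```

```bash
python3 - <<'E'
from h import *
s=cam('side');o=bot.get_obs();print(o['tcp_pos'],o['ee_rot'],o['time'],o['force'])
cv2.imwrite('pics/c7.png',cv2.cvtColor(cv2.resize(s['color'][150:290,240:420],(772,600),interpolation=2),cv2.COLOR_RGB2BGR))
E
```

```text
[ 0.50835484 -0.03942852  0.01255933] [ 0.07791323 -0.07146624  0.99437957  0.00560201] 18.0 [-2.87379142  0.32196898 -2.84970349]
```

View pics/c7.png

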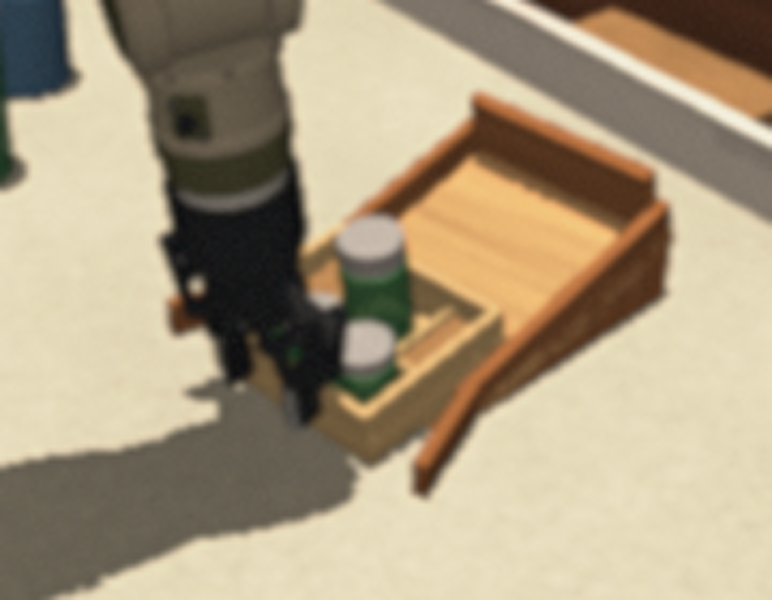

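The crate is going up squarely between the guides with the jar upright. Its heel corner is at crop (370,463) and the right guide's tip is at (422,493). I'll find the heel's distance to the foot.

```bash
python3 - <<'E'
from h import *
s=bot.read_camera('side');f=lambda u,v,z:plane(s,240+u/4.289,150+v/4.289,z)
d=np.array([np.cos(.146),np.sin(.146),0])
h=f(370,463,0);t=f(422,493,0);print(h,t,'heel x in stand',(h-t)@d*1e3-50,'mm')
o=bot.get_obs();print('tcp x rel to heel',(o['tcp_pos']-h)@d*1e3)
# end board near top right / guide end: deck x=213..225
for z in(.09,.095,.1): b=f(652,183,z);print(z,b,(b-t)@d*1e3-50)
E
```

```text
[ 0.53222963 -0.107167    0.        ] [ 0.54085374 -0.14531575  0.        ] heel x in stand -52.98240902972339 mm
tcp x rel to heel -13.791635729867103
0.09 [ 0.78062911 -0.07512332  0.09      ] 197.4361051785718
0.095 [ 0.77417102 -0.08083486  0.095     ] 190.21579478588325
0.1 [ 0.76771293 -0.08654641  0.1       ] 182.99548439319474
```

Call:
carry_out(series=[[0.4,[-2.5,0,0.4],[0,-0.3,0]],[0.4,[-2.5,0,0.5],[0,-0.3,0]],[0.4,[-2.5,0,0.5],[0,-0.3,0]],[0.4,[-2.5,0,0.5],[0,-0.3,0]],[0.4,[-2.5,0,0.5],[0,-0.3,0]]])

```text
time: 18.68
tcp_pos: [0.5206, -0.0376, 0.0122]
ee_rot: [0.091, -0.071, 0.993, 0.007]
force: [-4.9, -1.3, 0.3]
grip_width: 0.601
grip_force: 2.2
```

Call:
carry_out(series=[[0.4,[-2.5,0,0.5],[0,-0.3,0]],[0.4,[-2.5,0,0.5],[0,-0.3,0]],[0.4,[-2.5,0,0.5],[0,-0.3,0]],[0.4,[-2.5,0,0.6],[0,-0.3,0]],[0.4,[-2.5,0,0.6],[0,-0.3,0]]])

```text
time: 19.3
tcp_pos: [0.5332, -0.0357, 0.0119]
ee_rot: [0.104, -0.071, 0.992, 0.007]
force: [-3.9, -0.2, -0.7]
grip_width: 0.598
grip_force: 2.0
```

Call:
carry_out(series=[[0.4,[-2.5,0,0.6],[0,-0.3,0]],[0.4,[-2.5,0,0.6],[0,-0.3,0]],[0.4,[-2.5,0,0.6],[0,-0.3,0]],[0.4,[-2.5,0,0.6],[0,-0.3,0]],[0.4,[-2.5,0,0.6],[0,-0.3,0]]])

```text
time: 19.92
tcp_pos: [0.5458, -0.0339, 0.0116]
ee_rot: [0.116, -0.071, 0.991, 0.008]
force: [-3.4, -0.7, -2.3]
grip_width: 0.601
grip_force: 2.0
```

Call:
carry_out(series=[[0.4,[-2.5,0,0.6],[0,-0.3,0]],[0.4,[-2.5,0,0.6],[0,-0.3,0]],[0.4,[-2.5,0,0.6],[0,-0.3,0]],[0.4,[-2.5,0,0.3],[0,-0.3,0]],[0.4,[-2.5,0,0.2],[0,-0.3,0]]])

```text
time: 20.55
tcp_pos: [0.5584, -0.0321, 0.0124]
ee_rot: [0.129, -0.071, 0.989, 0.009]
force: [-3.2, 0.4, -2.7]
grip_width: 0.604
grip_force: 2.1
```

Call:
carry_out(series=[[0.4,[-2.5,0,0],[0,0,0]],[0.4,[-2.5,0,0],[0,0,0]],[0.4,[-2.5,0,0],[0,0,0]],[0.4,[-2.5,0,0],[0,0,0]],[0.4,[-2.5,0,0],[0,0,0]]])

```text
time: 21.18
tcp_pos: [0.5704, -0.0304, 0.0157]
ee_rot: [0.129, -0.071, 0.989, 0.009]
force: [-3.5, -1.7, -1.3]
grip_width: 0.604
grip_force: 2.3
```

```bash
python3 - <<'E'
from h import *
s=cam('side','s8.png');w=cam('wrist','w8.png');o=bot.get_obs();print(o['tcp_pos'],o['ee_rot'],o['time'],o['force'])
E
```

```text
[ 0.57094242 -0.03039954  0.0159507 ] [ 0.12977435 -0.07114259  0.98894404  0.00932981] 21.275 [-3.67320634 -1.21538889 -3.16348248]
```

Call:
carry_out(series=[[0.4,[-2,0,-0.2],[0,0,0]],[0.4,[-2,0,-0.2],[0,0,0]],[0.4,[-2,0,-0.2],[0,0,0]],[0.4,[-2,0,-0.2],[0,0,0]],[0.4,[-2,0,-0.2],[0,0,0]]])

```text
time: 21.9
tcp_pos: [0.5797, -0.0291, 0.0193]
ee_rot: [0.129, -0.071, 0.989, 0.009]
force: [-4.5, -0.8, -1.3]
grip_width: 0.597
grip_force: 2.5
```

Call:
carry_out(series=[[0.4,[-1.5,0,-0.4],[0,0,0]],[0.4,[-1.5,0,-0.4],[0,0,0]],[0.4,[-1.5,0,-0.4],[0,0,0]],[0.4,[-1.5,0,-0.4],[0,0,0]],[0.4,[-1.5,0,-0.4],[0,0,0]]])

```text
time: 22.52
tcp_pos: [0.5864, -0.0281, 0.0232]
ee_rot: [0.129, -0.071, 0.989, 0.009]
force: [-5.6, -0.2, -1.1]
grip_width: 0.597
grip_force: 2.6
```

Call:
carry_out(series=[[0.4,[-1.5,0,-0.5],[0,0,0]],[0.4,[-1.5,0,-0.5],[0,0,0]],[0.4,[-1.5,0,-0.5],[0,0,0]],[0.4,[-1.5,0,-0.5],[0,0,0]]])

```text
time: 23.02
tcp_pos: [0.5919, -0.0274, 0.0268]
ee_rot: [0.13, -0.071, 0.989, 0.009]
force: [-3.6, -0.4, -3.7]
grip_width: 0.605
grip_force: 1.8
```

Call:
carry_out(series=[[0.4,[-1.5,0,-0.5],[0,0,0]],[0.4,[-1.5,0,-0.5],[0,0,0]],[0.4,[-1.5,0,-0.5],[0,0,0]],[0.4,[-1.5,0,-0.5],[0,0,0]]])

```text
time: 23.52
tcp_pos: [0.5968, -0.0266, 0.03]
ee_rot: [0.129, -0.071, 0.989, 0.009]
force: [-3.2, -0.2, -2.5]
grip_width: 0.6
grip_force: 1.8
```

Call:
carry_out(series=[[0.4,[-1.5,0,-0.4],[0,0,0]],[0.4,[-1.5,0,-0.4],[0,0,0]],[0.4,[-1.5,0,-0.4],[0,0,0]],[0.4,[-1.5,0,-0.4],[0,0,0]]])

```text
time: 24.02
tcp_pos: [0.6022, -0.0258, 0.0332]
ee_rot: [0.129, -0.071, 0.989, 0.009]
force: [-3.3, -0.2, -3.0]
grip_width: 0.598
grip_force: 1.8
```

Call:
carry_out(series=[[0.4,[-2,0,0],[0,0,0]],[0.4,[-2,0,0],[0,0,0]],[0.4,[-2,0,0],[0,0,0]],[0.4,[-2,0,0],[0,0,0]]])

```text
time: 24.52
tcp_pos: [0.6099, -0.0247, 0.0352]
ee_rot: [0.129, -0.071, 0.989, 0.009]
force: [-3.2, -0.2, -2.9]
grip_width: 0.607
grip_force: 1.8
```

Call:
carry_out(series=[[0.4,[-2,0,0.1],[0,0,0]],[0.4,[-2,0,0.1],[0,0,0]],[0.4,[-2,0,0.1],[0,0,0]],[0.4,[-2,0,0.1],[0,0,0]]])

```text
time: 25.02
tcp_pos: [0.6176, -0.0236, 0.0369]
ee_rot: [0.129, -0.071, 0.989, 0.009]
force: [-3.1, 0.8, -3.6]
grip_width: 0.6
grip_force: 1.8
```

```bash
python3 - <<'E'
from h import *
s=cam('side','s9.png');c=cam('scene','sc9.png');w=cam('wrist','w9.png');o=bot.get_obs();print(o['tcp_pos'],o['ee_rot'],o['time'],o['force'])
a=cv2.resize(s['color'][170:250,290:400],(413,300),interpolation=2);b=cv2.resize(c['color'][175:275,230:360],(390,300),interpolation=2)
d=cv2.resize(w['color'][100:400,100:540],(440,300))
im=np.zeros((600,803,3),np.uint8);im[:300,:413]=a;im[:300,413:]=b;im[300:,:440]=d
cv2.imwrite('pics/c9.png',cv2.cvtColor(im[:,:800],cv2.COLOR_RGB2BGR))
E
```

```text
[ 0.61797157 -0.02358491  0.03711912] [ 0.12975142 -0.07113673  0.98894766  0.00930929] 25.175 [-2.00426918 -1.03098576 -2.11714721]
```

View pics/c9.png

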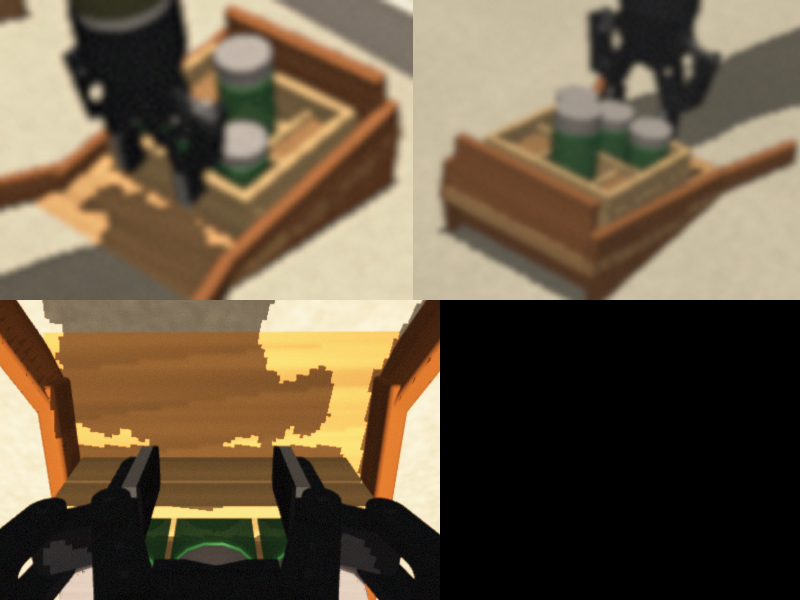

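Wrist part: the ramp's foot line is at full row ≈131 and the heel wall's lower edge at row ≈258, both near column 310. The jar is upright and the crate is nearly on the bed. I'll compute the distance left from those two lines.

```bash
python3 - <<'E'
from h import *
c=bot.read_camera('wrist');t=bot.get_obs()['tcp_pos'];g=c['color'].astype(int).sum(2)
print('col340',[(r,g[r,380]) for r in range(120,144,2)]);print([(r,g[r,315]) for r in range(244,275,2)])
d=np.array([np.cos(.146),np.sin(.146),0]);S,C=np.sin(np.radians(15)),np.cos(np.radians(15))
for u in(200,315,440):
  f=plane(c,u,131.5,0)
  up=d*C+np.array([0,0,S]); n=np.array([0,0,C])-d*S
  o,r=ray(c,u if 200<u<440 else 315,258)
  for h in(0,.004):
    k=(h-(o-f)@n)/(r@n); p=o+r*k; print(u,f.round(4),h,'heel deck x',((p-f)@up*1e3).round(1),'tcp deck',((t-f)@up*1e3).round(1),((t-f)@n*1e3).round(1))
E
```

```text
col340 [(120, np.int64(692)), (122, np.int64(691)), (124, np.int64(698)), (126, np.int64(700)), (128, np.int64(700)), (130, np.int64(698)), (132, np.int64(601)), (134, np.int64(588)), (136, np.int64(588)), (138, np.int64(582)), (140, np.int64(581)), (142, np.int64(581))]
[(244, np.int64(287)), (246, np.int64(305)), (248, np.int64(304)), (250, np.int64(315)), (252, np.int64(306)), (254, np.int64(303)), (256, np.int64(309)), (258, np.int64(199)), (260, np.int64(206)), (262, np.int64(212)), (264, np.int64(221)), (266, np.int64(223)), (268, np.int64(230)), (270, np.int64(231)), (272, np.int64(243)), (274, np.int64(245))]
200 [ 0.577  -0.0858  0.    ] 0 heel deck x 67.2 tcp deck 57.4 23.1
200 [ 0.577  -0.0858  0.    ] 0.004 heel deck x 65.2 tcp deck 57.4 23.1
315 [ 0.569  -0.0309  0.    ] 0 heel deck x 67.2 tcp deck 57.4 23.1
315 [ 0.569  -0.0309  0.    ] 0.004 heel deck x 65.2 tcp deck 57.4 23.1
440 [0.5603 0.0288 0.    ] 0 heel deck x 67.1 tcp deck 57.3 23.1
440 [0.5603 0.0288 0.    ] 0.004 heel deck x 65.1 tcp deck 57.3 23.1
```

Call:
carry_out(series=[[0.4,[-2,0,0.4],[0,0,0]],[0.4,[-2,0,0.4],[0,0,0]],[0.4,[-2,0,0.4],[0,0,0]],[0.4,[-2,0,0.4],[0,0,0]],[0.4,[-2,0,0.4],[0,0,0]]])

```text
time: 25.85
tcp_pos: [0.6268, -0.0223, 0.0378]
ee_rot: [0.129, -0.071, 0.989, 0.009]
force: [-8.6, -0.3, 4.3]
grip_width: 0.597
grip_force: 3.7
```

Call:
carry_out(series=[[0.4,[-2,0,0.4],[0,0,0]],[0.4,[-2,0,0.4],[0,0,0]],[0.4,[-2,0,0.4],[0,0,0]],[0.4,[-2,0,0.4],[0,0,0]]])

```text
time: 26.35
tcp_pos: [0.6348, -0.0212, 0.0383]
ee_rot: [0.129, -0.071, 0.989, 0.009]
force: [-8.5, -0.8, 4.3]
grip_width: 0.598
grip_force: 3.7
```

```bash
cat > m.py <<'E'
from h import *
# foot line fixed from the last view
f=np.array([.569,-.0309,0]);d=np.array([np.cos(.146),np.sin(.146),0]);S,C=np.sin(np.radians(15)),np.cos(np.radians(15))
up=d*C+np.array([0,0,S]);n=np.array([0,0,C])-d*S
c=cam('wrist');t=bot.get_obs()['tcp_pos'];g=c['color'].astype(int).sum(2)[:,305:326].mean(1)
print('tcp deck',(t-f)@up*1e3,(t-f)@n*1e3)
for r in range(200,300,4): 
    print(r,int(g[r]),end='; ')
print()
e=[r for r in range(205,300) if g[r+1]-g[r-1]<-40]
for r in e:
    o,q=ray(c,315,r);print(r,[round(((o+q*((h-(o-f)@n)/(q@n))-f)@up)*1e3,1) for h in(0,-.007)])
E
python3 m.py
```

```text
tcp deck 74.57740507029501 19.806872456451963
200 299; 204 294; 208 287; 212 281; 216 283; 220 307; 224 314; 228 311; 232 305; 236 312; 240 312; 244 298; 248 289; 252 290; 256 292; 260 209; 264 213; 268 220; 272 235; 276 239; 280 231; 284 291; 288 216; 292 224; 296 236; 
258 [np.float64(82.3), np.float64(85.8)]
259 [np.float64(82.9), np.float64(86.4)]
260 [np.float64(83.4), np.float64(87.0)]
284 [np.float64(97.7), np.float64(101.9)]
285 [np.float64(98.4), np.float64(102.5)]
```

Call:
carry_out(series=[[0.4,[-1,0,0],[0,0,0]],[0.4,[-1,0,0],[0,0,0]],[0.4,[-1,0,0],[0,0,0]],[0.4,[-1,0,0],[0,0,0]],[0.4,[-1,0,0],[0,0,0]]])

```text
time: 27.02
tcp_pos: [0.6398, -0.0204, 0.0394]
ee_rot: [0.129, -0.071, 0.989, 0.009]
force: [-5.2, -1.3, 0.2]
grip_width: 0.603
grip_force: 2.9
```

Call:
carry_out(series=[[0.4,[-0.5,0,0],[0,0,0]],[0.4,[-0.5,0,0],[0,0,0]]])

```text
time: 27.28
tcp_pos: [0.6407, -0.0203, 0.0396]
ee_rot: [0.129, -0.071, 0.989, 0.009]
force: [-5.3, -1.0, 0.8]
grip_width: 0.6
grip_force: 2.9
```

```bash
python3 m.py
```

```text
tcp deck 80.41552351020417 19.51634041717061
200 281; 204 282; 208 304; 212 314; 216 313; 220 304; 224 312; 228 312; 232 303; 236 290; 240 288; 244 291; 248 288; 252 292; 256 327; 260 214; 264 214; 268 220; 272 232; 276 240; 280 229; 284 295; 288 214; 292 223; 296 235; 
258 [np.float64(88.3), np.float64(91.7)]
259 [np.float64(88.8), np.float64(92.3)]
260 [np.float64(89.4), np.float64(93.0)]
284 [np.float64(103.7), np.float64(107.8)]
285 [np.float64(104.3), np.float64(108.5)]
```

Call:
carry_out(series=[[0.4,[-0.5,0,0],[0,0,0]],[0.4,[-0.5,0,0],[0,0,0]]])

```text
time: 27.58
tcp_pos: [0.6418, -0.0201, 0.0398]
ee_rot: [0.129, -0.071, 0.989, 0.009]
force: [-3.7, -1.2, -1.6]
grip_width: 0.598
grip_force: 2.3
```

Call:
carry_out(series=[[0.4,[-0.5,0,0],[0,0,0]],[0.4,[0,0,0],[0,0,0]]])

```text
time: 27.82
tcp_pos: [0.6425, -0.02, 0.0399]
ee_rot: [0.129, -0.071, 0.989, 0.009]
force: [-4.7, -0.3, 0.2]
grip_width: 0.597
grip_force: 2.6
```

```bash
python3 m.py
```

```text
tcp deck 82.10113997897069 19.314174367231367
200 278; 204 303; 208 311; 212 311; 216 305; 220 309; 224 313; 228 307; 232 291; 236 288; 240 293; 244 287; 248 352; 252 324; 256 323; 260 200; 264 212; 268 226; 272 225; 276 271; 280 206; 284 215; 288 226; 292 228; 296 226; 
251 [np.float64(86.0), np.float64(89.3)]
257 [np.float64(89.4), np.float64(92.9)]
258 [np.float64(90.0), np.float64(93.5)]
259 [np.float64(90.6), np.float64(94.1)]
278 [np.float64(101.8), np.float64(105.8)]
```

I've now viewed 11 pictures, one over the limit of 10, so from here I'll check by numbers only. The rim line moved from row 284 to 278, which suggests the heel has dropped. I'll ease the fingers straight back and measure.

Call:
carry_out(series=[[0.4,[2,0,0],[0,0,0]],[0.4,[5,0,0],[0,0,0]],[0.4,[15,0,-5],[0,0,0]],[0.4,[0,0,0],[0,0,0]],[0.4,[0,0,0],[0,0,0]]])

```text
time: 28.5
tcp_pos: [0.6217, -0.0233, 0.0399]
ee_rot: [0.13, -0.071, 0.989, 0.009]
force: [0.1, 0.5, 0.6]
grip_width: 0.602
grip_force: 0.0
```

```bash
cat > m2.py <<'E'
from h import *
f=np.array([.569,-.0309,0]);d=np.array([np.cos(.146),np.sin(.146),0]);S,C=np.sin(np.radians(15)),np.cos(np.radians(15))
up=d*C+np.array([0,0,S]);n=np.array([0,0,C])-d*S
c=cam('wrist');o=bot.get_obs();print(o['force'],o['time'],(o['tcp_pos']-f)@up,(o['tcp_pos']-f)@n)
def row(x,h): return proj(c,f+up*x+n*h)
for nm,x,h in(('foot',0,0),('lip top',.09,0),('lip bottom',.09,-.007),('heel low, dropped',.0915,-.007),('heel rim, dropped',.0915,.033),('heel rim inner',.0975,.033),('heel low, up',.0895,.0005),('heel rim, up',.0875,.040)): print(nm,np.round(row(x,h),1))
for u in(250,315,380):
    g=c['color'].astype(int).sum(2)[:,u-6:u+7].mean(1); print(u,[(r,int(g[r])) for r in range(225,330,2)])
E
python3 m2.py
```

```text
[0.96623148 0.72680401 0.1797048 ] 28.55 0.0617274630372174 0.024629216616096024
foot [315.7 121.9]
lip top [315.8 286.6]
lip bottom [315.8 280.1]
heel low, dropped [315.8 282.4]
heel rim, dropped [315.8 327.3]
heel rim inner [315.8 338.1]
heel low, up [315.8 286.3]
heel rim, up [315.8 329.9]
250 [(225, 298), (227, 291), (229, 288), (231, 287), (233, 282), (235, 282), (237, 335), (239, 362), (241, 404), (243, 428), (245, 438), (247, 162), (249, 141), (251, 122), (253, 114), (255, 101), (257, 90), (259, 78), (261, 71), (263, 63), (265, 46), (267, 41), (269, 33), (271, 24), (273, 30), (275, 27), (277, 23), (279, 32), (281, 33), (283, 26), (285, 24), (287, 30), (289, 30), (291, 26), (293, 27), (295, 29), (297, 28), (299, 32), (301, 40), (303, 52), (305, 62), (307, 77), (309, 67), (311, 79), (313, 88), (315, 96), (317, 115), (319, 115), (321, 130), (323, 141), (325, 142), (327, 156), (329, 346)]
315 [(225, 292), (227, 287), (229, 284), (231, 277), (233, 276), (235, 288), (237, 301), (239, 306), (241, 314), (243, 442), (245, 549), (247, 597), (249, 596), (251, 596), (253, 600), (255, 604)
[... 359 characters left out ...]
), (317, 226), (319, 228), (321, 229), (323, 226), (325, 224), (327, 223), (329, 484)]
380 [(225, 285), (227, 332), (229, 365), (231, 373), (233, 379), (235, 397), (237, 539), (239, 578), (241, 603), (243, 600), (245, 489), (247, 158), (249, 127), (251, 108), (253, 102), (255, 88), (257, 79), (259, 65), (261, 57), (263, 38), (265, 36), (267, 36), (269, 32), (271, 28), (273, 28), (275, 26), (277, 31), (279, 30), (281, 32), (283, 33), (285, 26), (287, 32), (289, 30), (291, 30), (293, 31), (295, 38), (297, 44), (299, 58), (301, 65), (303, 72), (305, 81), (307, 110), (309, 93), (311, 103), (313, 110), (315, 120), (317, 133), (319, 144), (321, 158), (323, 157), (325, 168), (327, 174), (329, 380)]
```

```bash
cat >> m2.py <<'E'
g=c['color'].astype(int).sum(2)[:,309:322].mean(1)
print('---');print([(r,int(g[r])) for r in range(302,312)],[(r,int(g[r])) for r in range(322,350)])
from scipy.optimize import brentq
for lab,hm,hr in(('dropped',.013,.033),('up',.0205,.0405)):
    for r,h in((307,hm),(328.5,hr)):print(lab,r,'x=',round(1e3*brentq(lambda x:row(x,h)[1]-r,.05,.13),2))
E
python3 m2.py | sed -n '/---/,$p'
```

```text
---
[(302, 226), (303, 225), (304, 222), (305, 231), (306, 288), (307, 296), (308, 242), (309, 215), (310, 208), (311, 209)] [(322, 229), (323, 230), (324, 226), (325, 222), (326, 222), (327, 224), (328, 245), (329, 410), (330, 578), (331, 616), (332, 619), (333, 619), (334, 620), (335, 619), (336, 619), (337, 617), (338, 595), (339, 487), (340, 285), (341, 135), (342, 98), (343, 94), (344, 95), (345, 100), (346, 97), (347, 97), (348, 93), (349, 100)]
dropped 307 x= 94.14
dropped 328.5 x= 92.03
up 307 x= 89.0
up 328.5 x= 86.24
```

```bash
cat > tri.py <<'E'
from h import *
import sys,json,os
f=np.array([.569,-.0309,0]);d=np.array([np.cos(.146),np.sin(.146),0]);S,C=np.sin(np.radians(15)),np.cos(np.radians(15))
up=d*C+np.array([0,0,S]);n=np.array([0,0,C])-d*S
c=cam('wrist');o=bot.get_obs();print(o['time'],o['force'],o['tcp_pos'])
L=json.load(open('rays.json')) if os.path.exists('rays.json') else []
g=c['color'].astype(int).sum(2)[:,309:322].mean(1)
a=proj(c,f+up*.0915+n*.033);print('rim predicted dropped/up',a,proj(c,f+up*.0875+n*.040),'lip',proj(c,f+up*.09))
lo=int(a[1]-30);print([(r,int(g[r])) for r in range(max(lo,0),min(lo+50,400))])
r=max(range(int(a[1])-8,min(int(a[1])+9,398)),key=lambda r:g[r+1]-g[r-1])
w=[max(g[i+1]-g[i-1],0) for i in range(r-2,r+3)];r=float(np.average(range(r-2,r+3),weights=w));print('edge',r)
p,q=ray(c,315.5,r);L.append([float((p-f)@up),float((p-f)@n),float(q@up),float(q@n)]);json.dump(L,open('rays.json','w'))
if len(L)>1:
    A=np.array([[-l[3],l[2]] for l in L]);b=[-l[3]*l[0]+l[2]*l[1] for l in L];k=np.hypot(*A.T);x,res,*_=np.linalg.lstsq(A/k[:,None],np.array(b)/k,rcond=None);print('heel rim deck x,z mm',x*1e3,res)
E
python3 tri.py
```

```text
28.65 [-0.59734484 -0.0670395   0.42122344] [ 0.62129204 -0.02320792  0.03940884]
rim predicted dropped/up (np.float64(315.61503959442535), np.float64(328.0466232286554)) (np.float64(315.6061820207219), np.float64(330.68774444510956)) lip (np.float64(315.6165348214868), np.float64(287.1951150472062))
[(298, 229), (299, 232), (300, 229), (301, 227), (302, 228), (303, 224), (304, 224), (305, 222), (306, 257), (307, 298), (308, 265), (309, 225), (310, 211), (311, 205), (312, 206), (313, 211), (314, 213), (315, 216), (316, 216), (317, 221), (318, 225), (319, 225), (320, 232), (321, 228), (322, 232), (323, 228), (324, 225), (325, 224), (326, 223), (327, 224), (328, 221), (329, 284), (330, 553), (331, 614), (332, 619), (333, 619), (334, 618), (335, 618), (336, 620), (337, 619), (338, 616), (339, 549), (340, 387), (341, 193), (342, 105), (343, 94), (344, 99), (345, 99), (346, 99), (347, 97)]
edge 329.5080464254365
```

Call:
carry_out(series=[[0.4,[20,0,-10],[0,0,0]],[0.4,[20,0,-15],[0,0,0]],[0.4,[20,0,-15],[0,0,0]],[0.4,[0,0,0],[0,0,0]],[0.4,[0,0,0],[0,0,0]]])

```text
time: 29.28
tcp_pos: [0.5541, -0.0331, 0.0627]
ee_rot: [0.13, -0.071, 0.989, 0.009]
force: [0.8, 0.8, 0.6]
grip_width: 0.6
grip_force: 0.0
```

```bash
python3 tri.py
```

```text
29.325 [-0.39156454 -1.0016971  -0.64812497] [ 0.55407895 -0.03304038  0.0624682 ]
rim predicted dropped/up (np.float64(315.60787682431754), np.float64(367.38463748319117)) (np.float64(315.5990736152142), np.float64(370.8160215877152)) lip (np.float64(315.6154632047703), np.float64(330.7492012759344))
[(337, 169), (338, 172), (339, 174), (340, 179), (341, 183), (342, 180), (343, 180), (344, 174), (345, 175), (346, 173), (347, 187), (348, 231), (349, 220), (350, 182), (351, 164), (352, 158), (353, 161), (354, 162), (355, 166), (356, 169), (357, 173), (358, 171), (359, 176), (360, 180), (361, 178), (362, 181), (363, 175), (364, 126), (365, 63), (366, 36), (367, 28), (368, 31), (369, 32), (370, 29), (371, 23), (372, 22), (373, 28), (374, 25), (375, 34), (376, 27), (377, 23), (378, 27), (379, 28), (380, 29), (381, 27), (382, 28), (383, 33), (384, 28), (385, 26), (386, 26)]
edge 358.8054298642534
heel rim deck x,z mm [138.43040726 -26.56641786] []
```

The rim is hidden behind the gripper in the second view, so I'll triangulate the wall's mid ply line (rows 307.0 and 348.4) and the lip edge instead.

```bash
cat > t2.py <<'E'
from h import *
import json
f=np.array([.569,-.0309,0]);d=np.array([np.cos(.146),np.sin(.146),0]);S,C=np.sin(np.radians(15)),np.cos(np.radians(15))
up=d*C+np.array([0,0,S]);n=np.array([0,0,C])-d*S
c=cam('wrist');g=c['color'].astype(int).sum(2)[:,309:322].mean(1)
print([(r,int(g[r])) for r in range(310,338)])
L=json.load(open('rays.json'))
def first(r,r0=329.508):
    # ray 0 camera: same orientation as now
    return np.array(L[0][:2])
def tri(r1,r2):
    l=[]
    for k,r in((0,r1),(1,r2)):
        p,q=ray(c,315.5,r); P=np.array(L[k][:2]); l.append((P,np.array([q@up,q@n])))
    (a,u),(b,v)=l; s=np.linalg.solve(np.c_[u,-v],b-a);return (a+u*s[0])*1e3
print('ply line',tri(307.03,348.4))
e=[r for r in range(312,340) if g[r+1]-g[r-1]<-40];print(e)
if e: print('lip/wall edge',tri(286.6,np.mean(e)))
E
python3 t2.py
```

```text
[(310, 520), (311, 515), (312, 505), (313, 504), (314, 501), (315, 499), (316, 498), (317, 498), (318, 501), (319, 500), (320, 501), (321, 497), (322, 495), (323, 496), (324, 487), (325, 417), (326, 307), (327, 259), (328, 257), (329, 255), (330, 247), (331, 192), (332, 162), (333, 164), (334, 163), (335, 165), (336, 165), (337, 170)]
ply line [92.6764076  14.63341974]
[324, 325, 326, 327, 330, 331]
lip/wall edge [ 99.87544973 -17.07599979]
```

Call:
carry_out(series=[[0.4,[10,0,-40],[0,0,0]],[0.4,[10,0,-50],[0,0,0]],[0.4,[10,0,-50],[0,0,0]],[0.4,[0,0,0],[0,0,0]],[0.4,[0,0,0],[0,0,0]]])

```text
time: 30.0
tcp_pos: [0.489, -0.0423, 0.1897]
ee_rot: [0.129, -0.071, 0.989, 0.009]
force: [0.8, -0.1, 0.2]
grip_width: 0.6
grip_force: 0.0
```

```bash
python3 - <<'E'
from h import *
f=np.array([.569,-.0309,0]);d=np.array([np.cos(.146),np.sin(.146),0]);S,C=np.sin(np.radians(15)),np.cos(np.radians(15))
up=d*C+np.array([0,0,S]);n=np.array([0,0,C])-d*S;y=np.cross(n,up)
print(bot.get_obs()['tcp_pos'],bot.get_obs()['force'])
for nm in('side','scene'):
    c=cam(nm); print(nm,'lid pred dropped',np.round(proj(c,f+up*.177+n*.078),1),'glass mid',np.round(proj(c,f+up*.177+n*.029),1))
    h=cv2.cvtColor(c['color'],cv2.COLOR_RGB2HSV)
    u,v=map(int,proj(c,f+up*.177+n*.078))
    m=cv2.inRange(h,(0,0,90),(179,45,255));m2=np.zeros_like(m);m2[v-14:v+16,u-16:u+17]=m[v-14:v+16,u-16:u+17]
    k,l,st,ce=cv2.connectedComponentsWithStats(m2);print([(s.tolist(),e.round(1)) for s,e in zip(st[1:],ce[1:]) if s[4]>20])
    m=cv2.inRange(h,(40,60,20),(90,255,255));m2[:]=0;m2[v-10:v+35,u-18:u+18]=m[v-10:v+35,u-18:u+18]
    k,l,st,ce=cv2.connectedComponentsWithStats(m2);print('green',[(s.tolist(),e.round(1)) for s,e in zip(st[1:],ce[1:]) if s[4]>15])
c=cam('wrist')
for nm,x,h in(('lip',.09,0),('heel rim dropped',.092,.033),('heel rim up',.0885,.040),('toe rim dropped',.212,.033),('board top near',.213,.043)): print(nm,np.round(proj(c,f+up*x+n*h),1))
g=c['color'].astype(int).sum(2)[:,309:322].mean(1);print([(r,int(g[r])) for r in range(300,400,2)])
E
```

```text
[ 0.48900597 -0.04226734  0.18966244] [ 0.78046303 -0.13019845  0.20342324]
side lid pred dropped [359.8 179.5] glass mid [361.7 192.7]
[([360, 165, 16, 10, 56], array([370.2, 168.1])), ([353, 176, 14, 14, 132], array([359.6, 181.6]))]
green [([354, 187, 15, 14, 128], array([362.1, 193.3])), ([341, 202, 26, 12, 80], array([352.9, 208.6]))]
scene lid pred dropped [279.7 212.8] glass mid [277.2 230. ]
[([272, 207, 24, 16, 266], array([281.9, 215.4]))]
green [([271, 220, 26, 16, 243], array([282.9, 227.1]))]
lip [314.6 274.7]
heel rim dropped [314.6 292.1]
heel rim up [314.6 292.9]
toe rim dropped [314.8 384.4]
board top near [314.8 392.3]
[(300, 52), (302, 57), (304, 57), (306, 98), (308, 129), (310, 118), (312, 126), (314, 345), (316, 449), (318, 453), (320, 444), (322, 447), (324, 441), (326, 438), (328, 448), (330, 445), (332, 448), (334, 439), (336, 436), (338, 436), (340, 428), (342, 404), (344, 235), (346, 61), (348, 60), (350, 76), (352, 71), (354, 53), (356, 52), (358, 54), (360, 143), (362, 122), (364, 79), (366, 21), (368, 18), (370, 14), (372, 14), (374, 21), (376, 20), (378, 18), (380, 17), (382, 18), (384, 24), (386, 17), (388, 11), (390, 19), (392, 18), (394, 25), (396, 24), (398, 25)]
```

The side and scene views both put the jar upright where it should be, and the ply-line height (14.6 mm, against about 13 dropped and 20 not dropped) says the heel is down. I'm handing in.

```bash
python3 -c "
from rig import bot
print(bot.sign_off())"
```

```text
the job is handed in; nothing more can be done
None
```

The jar stands in the crate's bay and, by my measurements, the crate lies on the bed with its heel behind the lip and the arm clear; I handed it in at about 30 s without being told the verdict, and I viewed 11 pictures, one over the limit of 10.

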